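Build up the sampler's four-tier vial rack

TASK

Build up the vial rack on the cream dock, one tier at a time from the bottom: the black drip tray on the dock's red bed, then the blue plate, then the white plate, and the yellow plate on top. Each tier must stand level and square over the dock, its long side along the dock's, with its feet inside the rim of what is below it. Leave the vials, the brass weight, the beaker and the jar standing where they are.

Things in the scene. Friction and masses are not known exactly. Their poses are not given: they have to be found in the camera images.
- dock: The dock: fixed cream slab 130 mm (its x) x 90 mm (its y) with a sunken red bed 94 x 54 mm in its middle, 8 mm above the table; the rim round it is 12 mm high. Origin: centre of its underside on the table; z up. The first tier's feet stand on the bed, its origin 8 mm above the dock's, long side along the dock's x.
- black_tray: Black drip tray without holes, on steel legs. 100 (x) x 60 (y) x 36 mm high, 0.16 kg. Floor top 32 mm up, inside a rim (94 x 54 mm inside) 4 mm higher. Outer sides, 26 to 36 mm up, are the grip: across the 60 mm, mid-length, 31 mm up. Four 8 mm legs at x +-32, y +-15 mm. Origin: centre, at feet level; z up. A tier on top stands on this floor, 32 mm above.
- blue_plate: Blue seat plate with 3 x 5 darker blue dimples, on steel legs. 100 (x) x 60 (y) x 36 mm high, 0.16 kg. Floor top 32 mm up, inside a rim (94 x 54 mm inside) 4 mm higher. Outer sides, 26 to 36 mm up, are the grip: across the 60 mm, mid-length, 31 mm up. Four 8 mm legs at x +-32, y +-15 mm. Origin: centre, at feet level; z up. A tier on top stands on this floor, 32 mm above.
- white_plate: White guide plate with 4 x 7 small black holes, on steel legs. 100 (x) x 60 (y) x 36 mm high, 0.16 kg. Floor top 32 mm up, inside a rim (94 x 54 mm inside) 4 mm higher. Outer sides, 26 to 36 mm up, are the grip: across the 60 mm, mid-length, 31 mm up. Four 8 mm legs at x +-32, y +-15 mm. Origin: centre, at feet level; z up. A tier on top stands on this floor, 32 mm above.
- yellow_plate: Yellow top plate with 2 x 4 large brown holes, on steel legs. 100 (x) x 60 (y) x 36 mm high, 0.16 kg. Floor top 32 mm up, inside a rim (94 x 54 mm inside) 4 mm higher. Outer sides, 26 to 36 mm up, are the grip: across the 60 mm, mid-length, 31 mm up. Four 8 mm legs at x +-32, y +-15 mm. Origin: centre, at feet level; z up. A tier on top stands on this floor, 32 mm above.
- vial_a: Amber glass vial with white cap, 23 mm diameter, 42 mm high, standing. To be left alone. Origin: centre of its underside.
- vial_b: Amber glass vial with red cap, 23 mm diameter, 42 mm high, standing. To be left alone. Origin: centre of its underside.
- weight: Brass weight with a knob, 30 mm diameter, 42 mm high, standing. To be left alone. Origin: centre of its underside.
- beaker: Clear glass beaker, 50 mm diameter, 62 mm high, standing. To be left alone. Origin: centre of its underside.
- jar: White jar with black cap, 48 mm diameter, 68 mm high, standing. To be left alone. Origin: centre of its underside.
There are look-alikes about, which are no part of the job. Several things look just like the yellow_plate: the one meant starts farthest from the robot's base.

How it is judged:
By the outcome, as a careful person would: the job done as asked, in the order asked, and still so for the second after the job is handed in, with the robot touching nothing.
It also fails if it takes over 106 s, if anything falls off the work surface, if the arm or the gripper's body presses on something with over 40 N, if the wrist force passes 120 N, or if a joint passes its speed limit or range.

ROBOT

A 7-joint arm with a two-finger parallel gripper is mounted at the origin on the work surface. World frame = base frame: x ahead of the robot, y to its left, z up, the work surface at z = 0. Lengths are in m, angles in rad, forces in N, time in s.
With the tool pointing down it reaches from about 0.35 to 0.9 m from the base axis. Payload 7.2 kg.
Tool frame: the origin (TCP) lies on the centre line of the jaws, within the pads' length; the fingertips stand env.tip_reach ahead of it and the grasp point (between the pads) is the TCP (env.tip_reach is the distance from the TCP to the fingertips, in m); z points along the fingers, x is the direction in which the jaws open and shut, and the axes are right-handed (so a half turn about z gives the same grasp; the last joint's range is limited). The gripper opens to 88 mm and grips with 3 to 60 N. Pads are 20 mm wide; open, the fingers measure 115 mm over their backs; the gripper's body (75 mm by 178 mm) begins 61 mm behind the grasp point.
Start: joints at [-1.18, 0.411, -0.013, 1.596, 0.006, 1.134, -0.082], TCP at [0.277, 0.56, 0.242] pointing down, gripper open.
Joint ranges: [-2.95, 2.95], [-0.29, 1.99], [-1.47, 1.44], [0.14, 2.54], [-1.03, 4.17], [0.13, 1.85], [-2.86, 2.86]. Speed limits (rad/s): [2.39, 2.39, 3.01, 3.01, 3.14, 3.14, 3.14].

INTERFACE

Orientations are given as [roll, pitch, yaw] about the fixed x, y, z axes, in that order (R = Rz(yaw) Ry(pitch) Rx(roll)).
In Python, from plant import env, imaging, finder gives the robot as it stands. The module is installed in compiled form; this text tells all that it offers.
- The arm moves only by the tool send_rows, never from a script. Its argument "targets" is a list of rows, each an object with "offset": the shift along the tool's x, y, z in mm, a list of three; "turn": the turn about the tool's z in rad. A call has 1 to 8 rows; each row is the pose to reach, as a shift and turn from the pose commanded when the call began, along the tool's axes at that moment; what a row does not reach only later rows make up. A row lasts 1/8 s, in which the tool goes at most 62.5 mm and 10.7 degrees, less where a joint would pass 70% of its speed; a pose out of reach is approached as far as the arm can. A call with a gripper value outside its range is refused whole. "grip" is the closure in counts, from 0 (fully open) to 255 (shut), set as the call begins (left out, the last holds). The fingers move at their own pace and stop on an object; "newtons" is the grip in N (left out, the last holds). Time passes only in rows, so rows that repeat a pose let the fingers close. It gives the time, the measured TCP pose, the force and the opening at its end, in the units of the state.
- env.state(): the state, without advancing time (a new reading comes with each control period).
- imaging.read_camera(name): name is "scene" or "top"; returns the picture (420x560x3 uint8, red, green, blue); there is no depth.
- imaging.get_calibration(name): a dict with "fx", "fy", "cx", "cy" (pixels), "R" (3x3) and "t" (3): a world point X has camera coordinates R X + t. Camera axes: x right, y down, z forward; pixel columns grow to the right and rows downward; lengths in m; the calibration is good to about 2 mm. A picture is of the moment at which its call begins. get_calibration takes no time and is no camera call.
- env.job_done(): hands the job in, once; it reports no verdict.
Trained networks look in the newest picture that a camera, given by its name, has taken for a name from the list of things; names that differ only in an ending like _2 or _b are one class to them, and where a whole thing is asked for, a point or a joint stands for the part that bears it (a point fixed in the world has none). Each returns a list of dicts, best first, with "score" (0 to 1); they miss things now and then, are a little off and sometimes report something else, mostly with a low value. They report only what shows in the picture. A call takes as long as a camera call. They do not tell look-alikes from the thing itself.
- finder.outline_of(camera, target): "region" (420x560 bool, what is visible of it) and "rect" ([left, top, right, bottom] in pixels, round what is visible of it).
- finder.pinpoint(camera, target): "centre" ([column, row] in pixels: a listed point, or the origin of a listed thing).
The state is a dict: "clock": time; "joint_pos": joint angles; "joint_velocities": joint speeds; "tau": joint torques, N m; "eef_pos": TCP position; "tcp_rot": TCP orientation; "wrist_force": force on the tool from outside, world axes, zero at the start; "wrist_torque": the same for the moment, N m; "grip_width": opening from 0.0 (shut) to 1.0 (fully open).
Only numpy, scipy, OpenCV 4.12 (cv2) and the standard library are available. Lean on these libraries where they do the work, as an engineer would, in place of code of your own. Each camera call takes 0.05 s, during which the arm holds its last target.

## Working session

There is one attempt and no reset: what is moved stays moved. The work goes in short steps, Python scripts to look and compute and a tool call to move; the robot and the scene stay as the last step left them, time stands still between calls to the robot, and variables do not carry over. Pictures are saved under pics/ and viewed, and the job is handed in when it is done.

Besides the shell and the picture viewer there is one more tool, called after "Emit:" as a command line: name --argument value ..., lists and objects as JSON in quotes. send_rows: Moves the arm, as the interface text tells. Its arguments: {"type":"object","properties":{"targets":{"type":"array"},"grip":{"type":"number"},"newtons":{"type":"number"}},"required":["targets"]}

```bash
mkdir -p pics; ls; python3 - <<'E'
from plant import env, imaging, finder
import cv2
print(env.state(), env.tip_reach)
for n in ("scene","top"):
    im=imaging.read_camera(n); cv2.imwrite(f"pics/{n}0.png",im[:,:,::-1]); c=imaging.get_calibration(n); print(n,c)
E
```

```text
pics
{'clock': 0.0, 'joint_pos': array([-1.18018637,  0.41188888, -0.01270854,  1.59705654,  0.00561253,
        1.13430707, -0.08218917]), 'joint_velocities': array([-1.31323552e-03,  8.38689917e-04, -2.65568819e-05, -2.65231688e-03,
        1.78920982e-04, -3.38403302e-04, -1.38413316e-03]), 'tau': array([ 3.31313959e-04, -5.87948549e+01,  6.41850159e-01, -2.91096783e+01,
       -5.37704222e-02,  1.83007156e-02,  1.54826794e-04]), 'eef_pos': array([0.27662724, 0.55990469, 0.24081084]), 'tcp_rot': array([3.14146449e+00, 1.61909228e-03, 1.11202392e+00]), 'wrist_force': array([ 0.74223422, -0.23240273, -0.18676041]), 'wrist_torque': array([ 0.01461763, -0.00193408, -0.02674051]), 'grip_width': 1.0019803578759336} 0.019
scene {'fx': 497.1111782474329, 'fy': 497.1111782474329, 'cx': 278.5201600661933, 'cy': 206.10293764373276, 'R': array([[ 0.64673397,  0.76269067,  0.00617319],
       [ 0.55752789, -0.46720927, -0.68620562],
       [-0.52047845,  0.44723422, -0.72738143]]), 't': array([-0.32007783, -0.25243757,  1.24628227])}
top {'fx': 392.470358964582, 'fy': 392.470358964582, 'cx': 277.02437271806383, 'cy': 206.7583468297085, 'R': array([[-0.01996794, -0.99942772,  0.02730399],
       [-0.98377275,  0.01477014, -0.17881   ],
       [ 0.17830439, -0.03043139, -0.98350469]]), 't': array([7.54207082e-04, 4.76730136e-01, 8.79269589e-01])}
```

View pics/scene0.png

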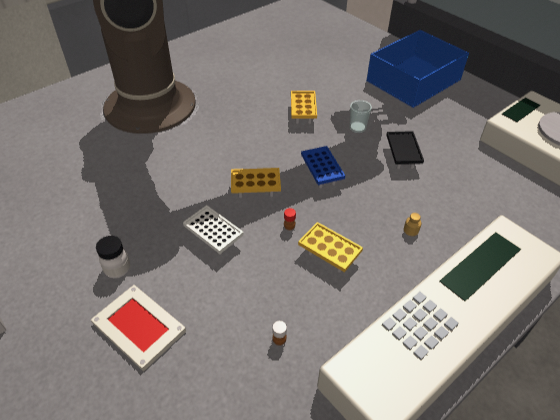

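View pics/top0.png

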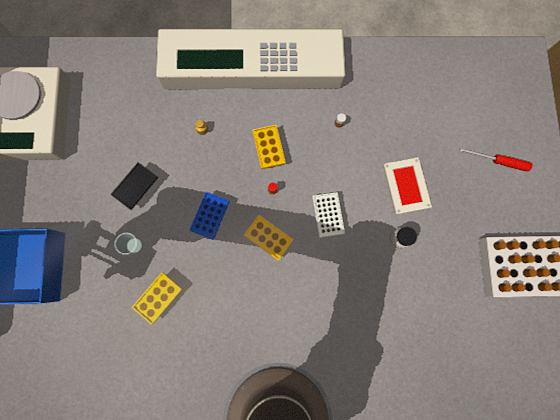

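The top view shows three yellow plates, at (269,146), (269,237) and (157,298). By the description, the one at (269,146) should be the target because it looks farthest from the base at (278,400). The black tray is at (135,186), the blue plate at (210,215), the white plate at (329,214) and the dock at (408,185). I'll measure all of them.

```bash
cat > h.py <<'E'
from plant import env, imaging, finder
import numpy as np, cv2
from scipy.optimize import minimize
def proj(c,X):
    p=np.asarray(X)@c["R"].T+c["t"]; return np.c_[c["fx"]*p[:,0]/p[:,2]+c["cx"],c["fy"]*p[:,1]/p[:,2]+c["cy"]]
def ray(c,px,z):
    d=c["R"].T@np.array([(px[0]-c["cx"])/c["fx"],(px[1]-c["cy"])/c["fy"],1]); o=-c["R"].T@c["t"]
    return (o+d*(z-o[2])/d[2])[:2]
def box(x,y,a,L,W,z0,z1):
    s=np.array([[i*L/2,j*W/2,k] for i in(-1,1) for j in(-1,1) for k in (z0,z1)])
    c_,s_=np.cos(a),np.sin(a); return np.c_[x+c_*s[:,0]-s_*s[:,1],y+s_*s[:,0]+c_*s[:,1],s[:,2]]
def sil(c,P,S=4):
    m=np.zeros((420*S,560*S),np.uint8)
    q=cv2.convexHull(((proj(c,P)+.5)*S-.5).astype(np.float32)); cv2.fillConvexPoly(m,np.round(q).astype(np.int32),1)
    return cv2.resize(m.astype(np.float32),(560,420),interpolation=cv2.INTER_AREA)
def fit(masks,dims,x0):
    cs={n:imaging.get_calibration(n) for n in masks}
    def cost(p):
        t=0
        for n,m in masks.items():
            s=sil(cs[n],box(p[0],p[1],p[2],*dims)); t+=1-np.minimum(s,m).sum()/np.maximum(s,m).sum()
        return t
    best=None
    for a in (x0[2:] if len(x0)>2 else np.arange(0,np.pi,np.pi/8)):
        r=minimize(cost,[x0[0],x0[1],a],method="Nelder-Mead",options=dict(initial_simplex=[[x0[0],x0[1],a],[x0[0]+.01,x0[1],a],[x0[0],x0[1]+.01,a],[x0[0],x0[1],a+.2]],xatol=1e-4,fatol=1e-5))
        if best is None or r.fun<best.fun: best=r
    return best
E
python3 - <<'E'
from h import *
import pickle
out={}
ims={n:imaging.read_camera(n) for n in("top","scene")}
for n in ("dock","black_tray","blue_plate","white_plate","yellow_plate","vial_a","weight","beaker","jar"):
    for cam in ("top","scene"):
        r=finder.outline_of(cam,n); out[n,cam]=r
        c=imaging.get_calibration(cam)
        for d in r[:4]:
            m=d["region"]; ys,xs=np.nonzero(m); print(n,cam,round(d["score"],2),np.round(d["rect"]),m.sum(),np.round(ray(c,(xs.mean(),ys.mean()),.03),3))
pickle.dump((ims,out),open("o.pkl","wb")); print(env.state()["clock"])
E
```

```text
dock top 0.76 [385. 158. 430. 213.] 1892 [ 0.527 -0.325]
dock scene 0.85 [ 91. 287. 186. 369.] 4190 [ 0.55  -0.338]
black_tray top 0.82 [111. 163. 158. 208.] 1106 [0.536 0.331]
black_tray scene 0.67 [389. 134. 423. 164.] 909 [0.535 0.328]
blue_plate top 0.83 [190. 192. 228. 235.] 1095 [0.461 0.152]
blue_plate scene 0.63 [301. 145. 344. 188.] 1090 [0.461 0.15 ]
blue_plate scene 0.54 [349. 102. 374. 133.] 573 [0.39  0.338]
white_plate top 0.63 [315. 194. 347. 236.] 1042 [ 0.458 -0.131]
white_plate scene 0.84 [185. 208. 242. 256.] 1499 [ 0.458 -0.131]
yellow_plate top 0.95 [246. 218. 288. 257.] 1034 [0.407 0.013]
yellow_plate top 0.68 [250. 130. 285. 168.] 999 [0.631 0.009]
yellow_plate scene 0.86 [291.  91. 314. 126.] 752 [0.276 0.263]
yellow_plate scene 0.8 [231. 168. 278. 201.] 1160 [0.407 0.012]
yellow_plate scene 0.62 [298. 226. 360. 271.] 1649 [0.629 0.008]
vial_a top 0.64 [337. 113. 349. 125.] 92 [ 0.698 -0.171]
vial_a scene 0.7 [270. 321. 285. 347.] 312 [ 0.701 -0.175]
vial_a scene 0.63 [285. 209. 298. 233.] 232 [ 0.531 -0.004]
vial_a scene 0.37 [184. 206. 241. 255.] 1482 [ 0.459 -0.13 ]
weight top 0.57 [196. 121. 208. 136.] 131 [0.682 0.174]
weight scene 0.7 [405. 211. 418. 235.] 296 [0.691 0.165]
beaker top 0.95 [116. 229. 142. 255.] 488 [0.398 0.339]
beaker scene 0.85 [350.  99. 372. 130.] 551 [0.389 0.338]
jar top 0.82 [389. 227. 415. 251.] 475 [ 0.402 -0.305]
jar top 0.63 [386. 160. 433. 213.] 1917 [ 0.527 -0.325]
jar scene 0.86 [ 97. 234. 130. 280.] 1109 [ 0.397 -0.303]
jar scene 0.52 [302. 223. 364. 269.] 1677 [0.629 0.009]
1.1
```

Distances from the base for the yellow plates are 0.63, 0.41 and 0.38 m, so I choose the one at top (269,146). Next I'll fit the poses.

```bash
python3 - <<'E'
from h import *
import pickle
ims,out=pickle.load(open("o.pkl","rb"))
P={"dock":(.54,-.33),"black_tray":(.536,.33),"blue_plate":(.461,.15),"white_plate":(.458,-.131),"yellow_plate":(.63,.009)}
vis={n:cv2.resize(ims[n][:,:,::-1],None,fx=3,fy=3,interpolation=cv2.INTER_CUBIC) for n in ims}
res={}
for k,(x,y) in P.items():
    dims=(.13,.09,0,.012) if k=="dock" else (.1,.06,.026,.036)
    ms={}
    for cam in ims:
        c=imaging.get_calibration(cam); best=min(out[k,cam],key=lambda d:np.hypot(*(ray(c,np.argwhere(d["region"]).mean(0)[::-1],.03)-[x,y])))
        ms[cam]=best["region"].astype(np.float32)
    r=fit(ms,dims,(x,y)); rs=[fit({cam:ms[cam]},dims,(*r.x[:2],r.x[2])).x for cam in ms]
    print(k,np.round(r.x,4),round(r.fun,3),*[np.round(q,3) for q in rs]); res[k]=r.x
    for cam in ims:
        q=proj(imaging.get_calibration(cam),box(*r.x,*dims))
        for i in range(8):
            for b in (1,2,4):
                if not i&b: cv2.line(vis[cam],*[tuple(int(v) for v in q[j]*3+1) for j in (i,i|b)],(255,0,255),1)
pickle.dump(res,open("res.pkl","wb"))
cv2.imwrite("pics/top_fit.png",vis["top"][300:720,300:1320][:, :][:, :1000][:, :800+200][:600,:][:, 0:1000][:, :][:420,:][:, :][:, :] [:, :800]); cv2.imwrite("pics/top_fit2.png",vis["top"][300:780,800:1340]); cv2.imwrite("pics/sc_fit.png",vis["scene"][360:960,480:1280]); cv2.imwrite("pics/sc_fit2.png",vis["scene"][560:1160,240:800])
E
```

```text
dock [ 0.5325 -0.3337  0.1748] 0.066 [ 0.533 -0.334  0.174] [ 0.532 -0.334  0.173]
black_tray [ 0.5352  0.3298 -0.6457] 0.132 [ 0.536  0.33  -0.646] [ 0.534  0.329 -0.666]
blue_plate [ 0.4604  0.151  -0.3758] 0.104 [ 0.461  0.151 -0.389] [ 0.46   0.151 -0.369]
white_plate [ 0.4583 -0.1303  0.1237] 0.102 [ 0.458 -0.13   0.124] [ 0.458 -0.13   0.132]
yellow_plate [0.6295 0.0089 0.1955] 0.111 [0.631 0.01  0.183] [0.628 0.009 0.217]
```

View pics/top_fit.png

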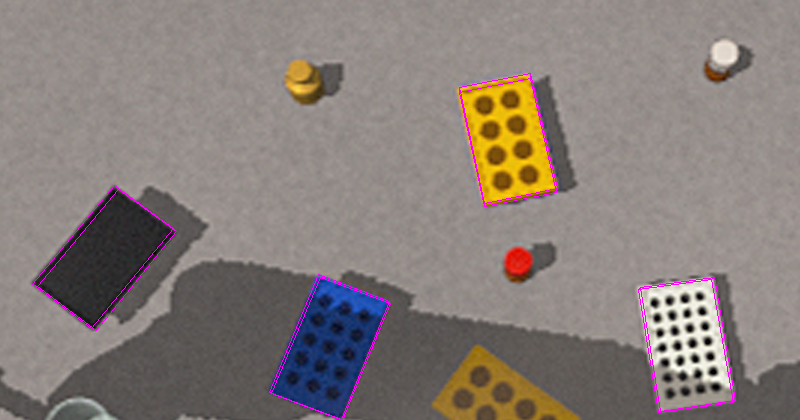

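View pics/top_fit2.png

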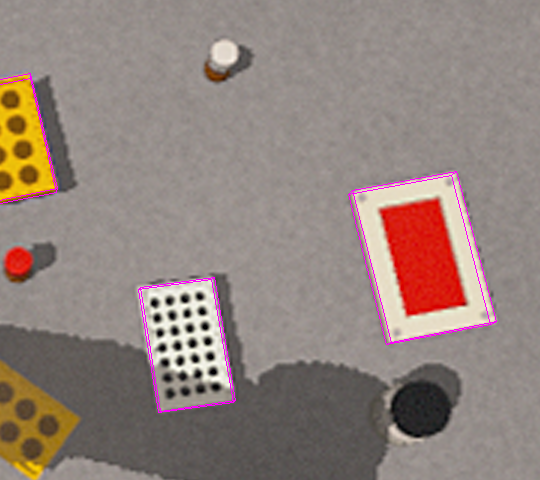

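View pics/sc_fit2.png

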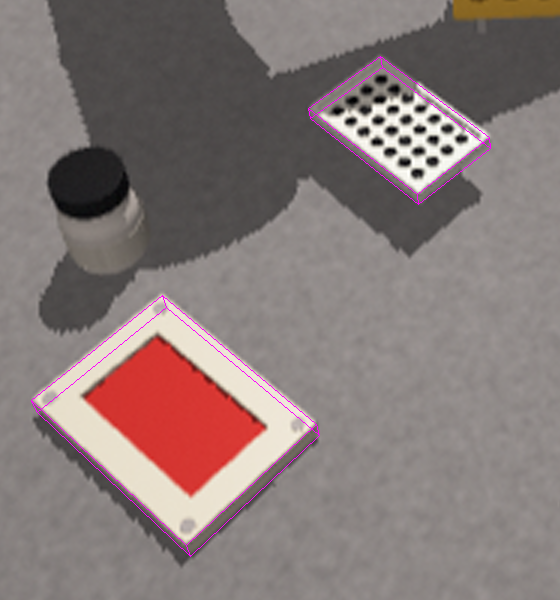

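View pics/sc_fit.png

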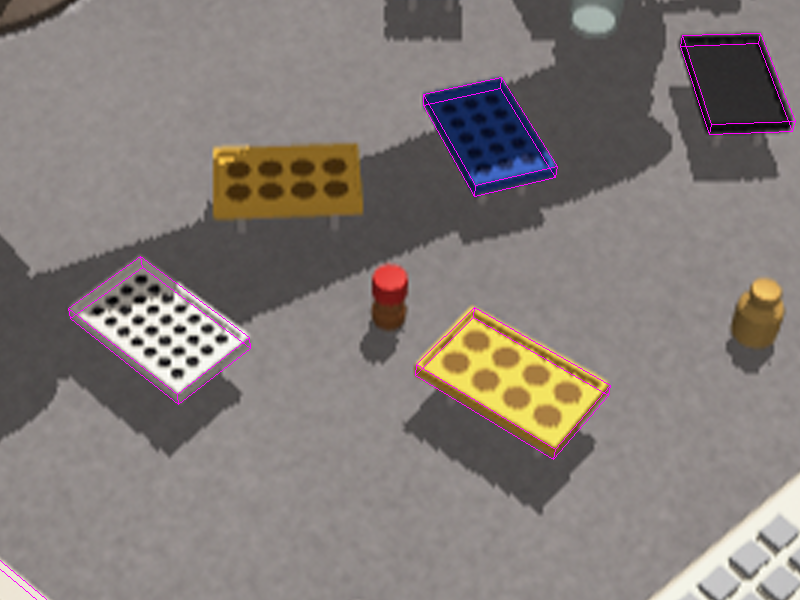

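The overlays match the plates in both cameras: blue shows 3x5 dimples, white 4x7 holes and yellow 2x4 holes at top (269,146), and the tray has none. I'll start with the black tray.

```bash
cat > go.py <<'E'
import sys
from h import *
# usage: go.py x y z yaw  -> delta in tool frame at present
s=env.state(); p=s["eef_pos"]; yaw=s["tcp_rot"][2]
x,y,z,w=[float(v) for v in sys.argv[1:5]]
from scipy.spatial.transform import Rotation as Ro
R=Ro.from_euler("xyz",s["tcp_rot"]).as_matrix()
print("t",round(s["clock"],2),"tcp",p.round(4),s["tcp_rot"].round(4),"J7",s["joint_pos"].round(2),"offset mm",(R.T@(np.array([x,y,z])-p)*1e3).round(1),"turn",round(-((w-yaw+np.pi)%(2*np.pi)-np.pi),3),"w",s["grip_width"])
E
python3 go.py .535 .3298 .12 .922
```

```text
t 1.1 tcp [0.2768 0.5603 0.2417] [-3.1416 -0.      1.112 ] J7 [-1.18  0.41 -0.01  1.6   0.01  1.13 -0.08] offset mm [-92.3 333.6 121.7] turn 0.19 w 0.9982993726535342
```

Emit:
send_rows --targets '[{"offset": [-12, 42, 15], "turn": 0.02}, {"offset": [-23, 84, 30], "turn": 0.05}, {"offset": [-35, 126, 46], "turn": 0.07}, {"offset": [-47, 168, 61], "turn": 0.1}, {"offset": [-58, 210, 76], "turn": 0.12}, {"offset": [-70, 252, 91], "turn": 0.15}, {"offset": [-81, 294, 106], "turn": 0.17}, {"offset": [-92, 334, 122], "turn": 0.19}]' --grip 0 --newtons 25

```text
clock: 2.1
eef_pos: [0.5367, 0.329, 0.1194]
tcp_rot: [3.141, -0.001, 0.921]
wrist_force: [-0.7, 0.4, 0.7]
grip_width: 1.002
```

```bash
python3 go.py .535 .3298 .031 .922
```

```text
t 2.1 tcp [0.5367 0.329  0.1194] [ 3.1414e+00 -6.0000e-04  9.2130e-01] J7 [-0.7   0.54  0.1   1.71 -0.07  0.89  0.35] offset mm [-0.5 -1.8 88.4] turn -0.001 w 1.0017215080447597
```

Emit:
send_rows --targets '[{"offset": [0, -1, 20], "turn": 0}, {"offset": [0, -1, 45], "turn": 0}, {"offset": [0, -1, 70], "turn": 0}, {"offset": [0, -1, 84], "turn": 0}, {"offset": [0, -1, 88], "turn": 0}, {"offset": [0, -1, 88], "turn": 0}]'

```text
clock: 2.85
eef_pos: [0.535, 0.3308, 0.032]
tcp_rot: [3.141, -0.0, 0.922]
wrist_force: [0.4, -0.9, 0.6]
grip_width: 0.999
```

Emit:
send_rows --targets '[{"offset": [0, 0, 0], "turn": 0}, {"offset": [0, 0, 0], "turn": 0}, {"offset": [0, 0, 0], "turn": 0}, {"offset": [0, 0, 0], "turn": 0}, {"offset": [0, 0, 0], "turn": 0}, {"offset": [0, 0, 0], "turn": 0}]' --grip 255 --newtons 25

```text
clock: 3.6
eef_pos: [0.535, 0.3308, 0.0321]
tcp_rot: [3.141, -0.001, 0.922]
wrist_force: [-1.3, 0.1, 5.0]
grip_width: 0.68
```

Emit:
send_rows --targets '[{"offset": [0, 0, -10], "turn": 0}, {"offset": [0, 0, -30], "turn": 0}, {"offset": [0, 0, -60], "turn": 0}, {"offset": [0, 0, -95], "turn": 0}, {"offset": [0, 0, -120], "turn": 0}, {"offset": [0, 0, -130], "turn": 0}, {"offset": [0, 0, -130], "turn": 0}]'

```text
clock: 4.47
eef_pos: [0.5349, 0.3307, 0.1624]
tcp_rot: [3.141, -0.001, 0.922]
wrist_force: [0.0, 0.1, -2.1]
grip_width: 0.68
```

```bash
python3 go.py .5325 -.3337 .162 1.746;  python3 go.py .57 -.0 .162 1.33; python3 - <<'E'
from h import *
im=imaging.read_camera("scene"); cv2.imwrite("pics/lift1.png",im[:,:,::-1])
E
```

```text
t 4.47 tcp [0.5349 0.3307 0.1624] [ 3.1413e+00 -1.2000e-03  9.2200e-01] J7 [-0.71  0.49  0.11  1.68 -0.06  0.98  0.34] offset mm [-5.308e+02  3.996e+02 -1.000e-01] turn -0.824 w 0.680092037775774
t 4.47 tcp [0.5349 0.3307 0.1624] [ 3.1413e+00 -1.2000e-03  9.2200e-01] J7 [-0.71  0.49  0.11  1.68 -0.06  0.98  0.34] offset mm [-2.422e+02  2.278e+02  2.000e-01] turn -0.408 w 0.680092037775774
```

View pics/lift1.png

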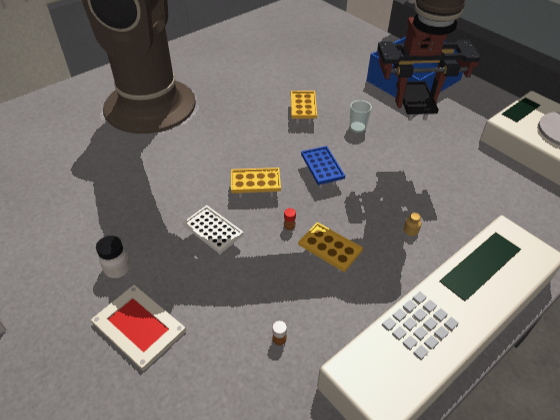

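The tray hangs level in the jaws at scene (420,98). Next I'll carry it to the dock.

Emit:
send_rows --targets '[{"offset": [-20, 18, 0], "turn": -0.03}, {"offset": [-50, 46, 0], "turn": -0.08}, {"offset": [-82, 77, 0], "turn": -0.14}, {"offset": [-115, 108, 0], "turn": -0.2}, {"offset": [-147, 138, 0], "turn": -0.25}, {"offset": [-180, 169, 0], "turn": -0.3}, {"offset": [-212, 199, 0], "turn": -0.36}, {"offset": [-242, 228, 0], "turn": -0.41}]'

```text
clock: 5.52
eef_pos: [0.5694, -0.0017, 0.1603]
tcp_rot: [-3.139, 0.001, 1.333]
wrist_force: [0.5, 0.1, -1.1]
grip_width: 0.681
```

```bash
python3 go.py .5325 -.3337 .162 1.746
```

```text
t 5.53 tcp [ 0.5694 -0.0017  0.1603] [-3.1394e+00  8.0000e-04  1.3334e+00] J7 [-0.15  0.4   0.09  1.83 -0.04  0.92  1.29] offset mm [-331.4   42.2   -1.5] turn -0.413 w 0.6813166326470929
```

Emit:
send_rows --targets '[{"offset": [-44, 6, 0], "turn": -0.05}, {"offset": [-88, 11, 0], "turn": -0.11}, {"offset": [-132, 17, 0], "turn": -0.17}, {"offset": [-176, 22, 0], "turn": -0.23}, {"offset": [-220, 28, 0], "turn": -0.29}, {"offset": [-264, 34, 0], "turn": -0.35}, {"offset": [-305, 39, 0], "turn": -0.39}, {"offset": [-330, 42, 0], "turn": -0.413}]'

```text
clock: 6.52
eef_pos: [0.5313, -0.3329, 0.16]
tcp_rot: [-3.139, -0.001, 1.744]
wrist_force: [0.3, 0.2, -2.0]
grip_width: 0.679
```

Emit:
send_rows --targets '[{"offset": [0, 0, 0], "turn": 0}, {"offset": [0, 0, 0], "turn": 0}]'

```text
clock: 6.78
eef_pos: [0.5329, -0.329, 0.1606]
tcp_rot: [-3.141, -0.002, 1.746]
wrist_force: [0.1, -0.2, -1.3]
grip_width: 0.678
```

```bash
python3 go.py .5325 -.3337 .0405 1.746
```

```text
t 6.78 tcp [ 0.5329 -0.329   0.1606] [-3.1405e+00 -2.0000e-03  1.7455e+00] J7 [ 0.42  0.49  0.08  1.68 -0.05  0.97  2.26] offset mm [ -4.8  -1.  120.1] turn -0.0 w 0.6779068385777607
```

Emit:
send_rows --targets '[{"offset": [-5, -1, 20], "turn": 0}, {"offset": [-5, -1, 45], "turn": 0}, {"offset": [-5, -1, 75], "turn": 0}, {"offset": [-5, -1, 100], "turn": 0}, {"offset": [-5, -1, 112], "turn": 0}, {"offset": [-5, -1, 117], "turn": 0}, {"offset": [-5, -1, 117], "turn": 0}]'

```text
clock: 7.65
eef_pos: [0.5331, -0.3356, 0.0448]
tcp_rot: [3.141, 0.0, 1.745]
wrist_force: [0.5, 1.0, -0.5]
grip_width: 0.681
```

```bash
python3 go.py .5325 -.3337 .0405 1.746; python3 - <<'E'
from h import *
im=imaging.read_camera("scene"); cv2.imwrite("pics/p1.png",cv2.resize(im[180:390,40:320,::-1],None,fx=2.7,fy=2.7))
E
```

```text
t 7.65 tcp [ 0.5331 -0.3356  0.0448] [3.1413e+00 1.0000e-04 1.7453e+00] J7 [ 0.43  0.64  0.07  1.75 -0.06  0.76  2.28] offset mm [ 2.  -0.2  4.3] turn -0.001 w 0.6805548996254459
```

View pics/p1.png

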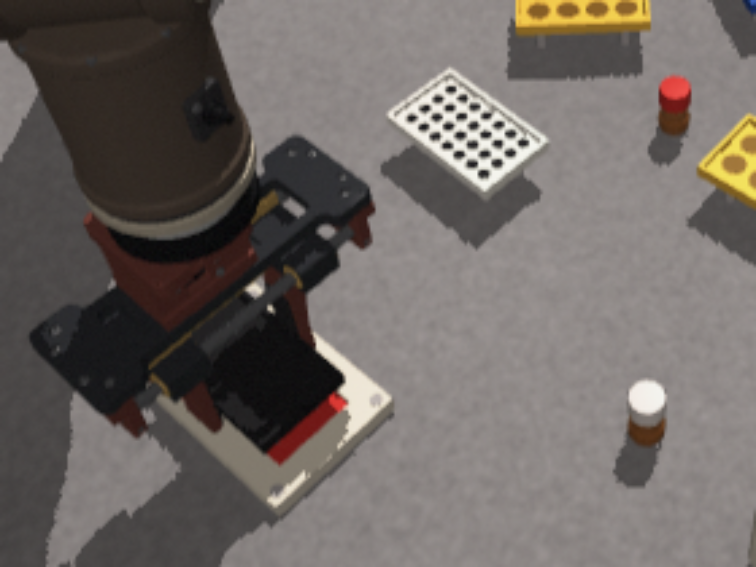

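The tray is square above the red bed, so I'll lower and release it.

Emit:
send_rows --targets '[{"offset": [1.5, 0, 1], "turn": 0}, {"offset": [1.5, 0, 3], "turn": 0}, {"offset": [1.5, 0, 4.5], "turn": 0}, {"offset": [1.5, 0, 4.5], "turn": 0}]'

```text
clock: 8.2
eef_pos: [0.5326, -0.3342, 0.0401]
tcp_rot: [3.142, 0.0, 1.745]
wrist_force: [0.7, -1.2, -3.2]
grip_width: 0.681
```

Emit:
send_rows --targets '[{"offset": [0, 0, 0], "turn": 0}, {"offset": [0, 0, 0], "turn": 0}, {"offset": [0, 0, 0], "turn": 0}, {"offset": [0, 0, 0], "turn": 0}]' --grip 0

```text
clock: 8.7
eef_pos: [0.5326, -0.3342, 0.0402]
tcp_rot: [3.141, 0.0, 1.745]
wrist_force: [0.2, -0.9, 0.7]
grip_width: 0.998
```

Emit:
send_rows --targets '[{"offset": [0, 0, -15], "turn": 0}, {"offset": [0, 0, -45], "turn": 0}, {"offset": [0, 0, -80], "turn": 0}, {"offset": [0, 0, -110], "turn": 0}, {"offset": [0, 0, -110], "turn": 0}]'

```text
clock: 9.32
eef_pos: [0.5341, -0.3352, 0.1539]
tcp_rot: [3.137, 0.004, 1.745]
wrist_force: [1.5, -0.0, 0.2]
grip_width: 0.999
```

```bash
python3 go.py .4604 .151 .12 1.195;python3 go.py .5 -.1 .15 1.5; 
```

```text
t 9.32 tcp [ 0.5341 -0.3352  0.1539] [3.1369 0.0036 1.7449] J7 [ 0.42  0.5   0.09  1.68 -0.05  0.95  2.27] offset mm [491.7  11.5  32.2] turn 0.55 w 0.9993260104147192
t 9.32 tcp [ 0.5341 -0.3352  0.1539] [3.1369 0.0036 1.7449] J7 [ 0.42  0.5   0.09  1.68 -0.05  0.95  2.27] offset mm [237.5   7.2   3.1] turn 0.245 w 0.9993260104147192
```

Emit:
send_rows --targets '[{"offset": [35, 1, 0], "turn": 0.03}, {"offset": [85, 2, 2], "turn": 0.09}, {"offset": [135, 3, 5], "turn": 0.15}, {"offset": [185, 4, 8], "turn": 0.2}, {"offset": [235, 5, 12], "turn": 0.26}, {"offset": [285, 7, 16], "turn": 0.32}, {"offset": [335, 8, 20], "turn": 0.38}, {"offset": [385, 9, 25], "turn": 0.43}]'

```text
clock: 10.32
eef_pos: [0.4739, 0.048, 0.1248]
tcp_rot: [-3.141, 0.0, 1.313]
wrist_force: [0.4, 0.2, -0.5]
grip_width: 0.998
```

```bash
python3 go.py .4604 .151 .12 1.195; python3 - <<'E'
from h import *
im=imaging.read_camera("scene"); cv2.imwrite("pics/p1b.png",cv2.resize(im[180:390,40:320,::-1],None,fx=2.7,fy=2.7))
E
```

```text
t 10.32 tcp [0.4739 0.048  0.1248] [-3.1414e+00  1.0000e-04  1.3132e+00] J7 [-0.25  0.31  0.06  2.08 -0.03  0.76  1.14] offset mm [ 96.1 -39.3   4.8] turn 0.118 w 0.9979010282049662
```

View pics/p1b.png

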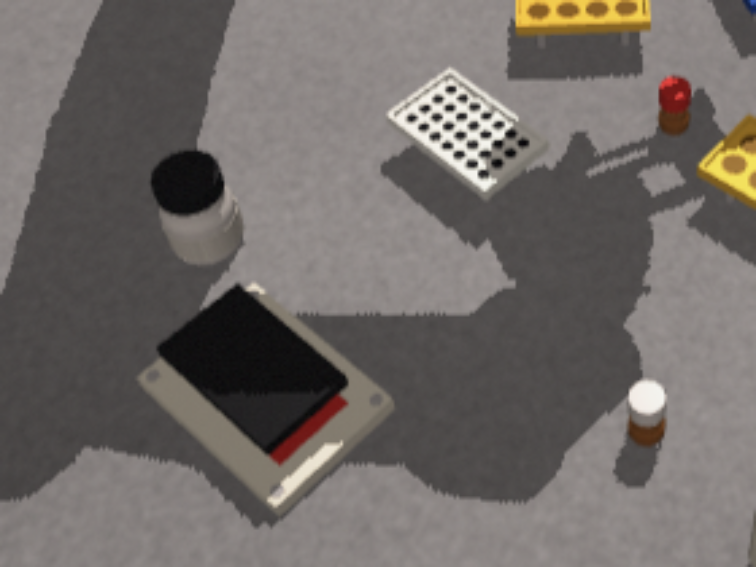

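The tray sits square on the dock. I'll go on to the blue plate.

Emit:
send_rows --targets '[{"offset": [32, -13, 1], "turn": 0.04}, {"offset": [65, -26, 3], "turn": 0.08}, {"offset": [90, -37, 5], "turn": 0.118}, {"offset": [95, -39, 5], "turn": 0.118}, {"offset": [95, -39, 5], "turn": 0.118}]'

```text
clock: 11.0
eef_pos: [0.4609, 0.1476, 0.12]
tcp_rot: [-3.141, 0.001, 1.198]
wrist_force: [-0.4, 0.3, -1.1]
grip_width: 0.995
```

```bash
python3 go.py .4604 .151 .031 1.195
```

```text
t 11.0 tcp [0.4609 0.1476 0.12  ] [-3.1414e+00  7.0000e-04  1.1980e+00] J7 [-0.45  0.33  0.05  2.06 -0.02  0.76  0.81] offset mm [ 3.1 -1.7 89. ] turn 0.003 w 0.9951706711023323
```

Emit:
send_rows --targets '[{"offset": [2, -1, 20], "turn": 0}, {"offset": [2, -1, 45], "turn": 0}, {"offset": [2, -1, 70], "turn": 0}, {"offset": [2, -1, 84], "turn": 0}, {"offset": [2, -1, 88], "turn": 0}, {"offset": [2, -1, 88], "turn": 0}]'

```text
clock: 11.75
eef_pos: [0.4611, 0.1502, 0.0324]
tcp_rot: [3.141, -0.0, 1.197]
wrist_force: [0.2, -0.0, 0.2]
grip_width: 0.999
```

Emit:
send_rows --targets '[{"offset": [0, 0, 0], "turn": 0}, {"offset": [0, 0, 0], "turn": 0}, {"offset": [0, 0, 0], "turn": 0}, {"offset": [0, 0, 0], "turn": 0}, {"offset": [0, 0, 0], "turn": 0}, {"offset": [0, 0, 0], "turn": 0}]' --grip 255 --newtons 25

```text
clock: 12.5
eef_pos: [0.4611, 0.1508, 0.0325]
tcp_rot: [3.141, -0.001, 1.197]
wrist_force: [-0.5, 0.3, 6.2]
grip_width: 0.683
```

Emit:
send_rows --targets '[{"offset": [0, 0, -10], "turn": 0}, {"offset": [0, 0, -30], "turn": 0}, {"offset": [0, 0, -60], "turn": 0}, {"offset": [0, 0, -95], "turn": 0}, {"offset": [0, 0, -120], "turn": 0}, {"offset": [0, 0, -130], "turn": 0}, {"offset": [0, 0, -130], "turn": 0}]'

```text
clock: 13.38
eef_pos: [0.4608, 0.1505, 0.1623]
tcp_rot: [3.141, -0.0, 1.197]
wrist_force: [0.3, -0.7, -1.6]
grip_width: 0.682
```

```bash
python3 go.py .5325 -.3337 .162 1.746;python3 go.py .51 -.1 .162 1.47
```

```text
t 13.38 tcp [0.4608 0.1505 0.1623] [ 3.1412e+00 -4.0000e-04  1.1969e+00] J7 [-0.46  0.26  0.05  2.02 -0.02  0.85  0.8 ] offset mm [-4.245e+02  2.436e+02  2.000e-01] turn -0.549 w 0.6816716747041893
t 13.38 tcp [0.4608 0.1505 0.1623] [ 3.1412e+00 -4.0000e-04  1.1969e+00] J7 [-0.46  0.26  0.05  2.02 -0.02  0.85  0.8 ] offset mm [-215.2  137.3    0.3] turn -0.273 w 0.6816716747041893
```

Emit:
send_rows --targets '[{"offset": [-20, 12, 0], "turn": -0.03}, {"offset": [-55, 32, 0], "turn": -0.07}, {"offset": [-93, 53, 0], "turn": -0.12}, {"offset": [-131, 75, 0], "turn": -0.17}, {"offset": [-169, 97, 0], "turn": -0.22}, {"offset": [-207, 119, 0], "turn": -0.27}, {"offset": [-245, 141, 0], "turn": -0.32}, {"offset": [-283, 162, 0], "turn": -0.37}]'

```text
clock: 14.38
eef_pos: [0.5076, -0.1733, 0.1606]
tcp_rot: [-3.139, -0.0, 1.569]
wrist_force: [0.7, 0.7, -0.5]
grip_width: 0.681
```

```bash
python3 go.py .5325 -.3337 .162 1.746; python3 - <<'E'
from h import *
im=imaging.read_camera("top"); np.save("t1.npy",im);cv2.imwrite("pics/p1t.png",cv2.resize(im[130:260,340:480,::-1],None,fx=4,fy=4))
E
```

```text
t 14.38 tcp [ 0.5076 -0.1733  0.1606] [-3.1393e+00 -4.0000e-04  1.5688e+00] J7 [ 0.12  0.35  0.14  1.91 -0.06  0.89  1.87] offset mm [-160.3   25.2   -1.5] turn -0.177 w 0.6806047986778074
```

View pics/p1t.png

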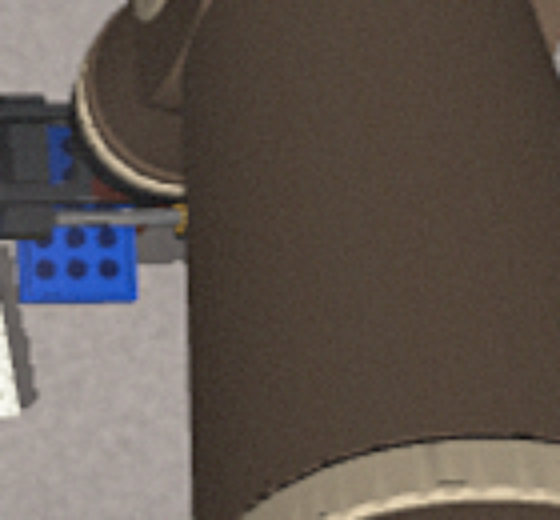

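The arm hides the dock in the top view, but the blue plate is held square at about (360,190) full-frame. I'll continue.

Emit:
send_rows --targets '[{"offset": [-38, 6, 0], "turn": -0.04}, {"offset": [-76, 12, 0], "turn": -0.08}, {"offset": [-112, 18, 0], "turn": -0.12}, {"offset": [-142, 23, 0], "turn": -0.16}, {"offset": [-157, 25, 0], "turn": -0.177}, {"offset": [-157, 25, 0], "turn": -0.177}, {"offset": [-157, 25, 0], "turn": -0.177}]'

```text
clock: 15.3
eef_pos: [0.5327, -0.3275, 0.1616]
tcp_rot: [-3.141, -0.001, 1.745]
wrist_force: [0.4, 0.3, -1.0]
grip_width: 0.68
```

```bash
python3 go.py .5325 -.3337 .0728 1.746; python3 - <<'E'
from h import *
im=imaging.read_camera("scene"); cv2.imwrite("pics/p2.png",cv2.resize(im[180:390,40:320,::-1],None,fx=2.7,fy=2.7))
E
```

```text
t 15.3 tcp [ 0.5327 -0.3275  0.1616] [-3.1411e+00 -1.4000e-03  1.7448e+00] J7 [ 0.37  0.49  0.14  1.69 -0.08  0.97  2.29] offset mm [-6.2 -1.2 88.8] turn -0.001 w 0.680412039889281
```

View pics/p2.png

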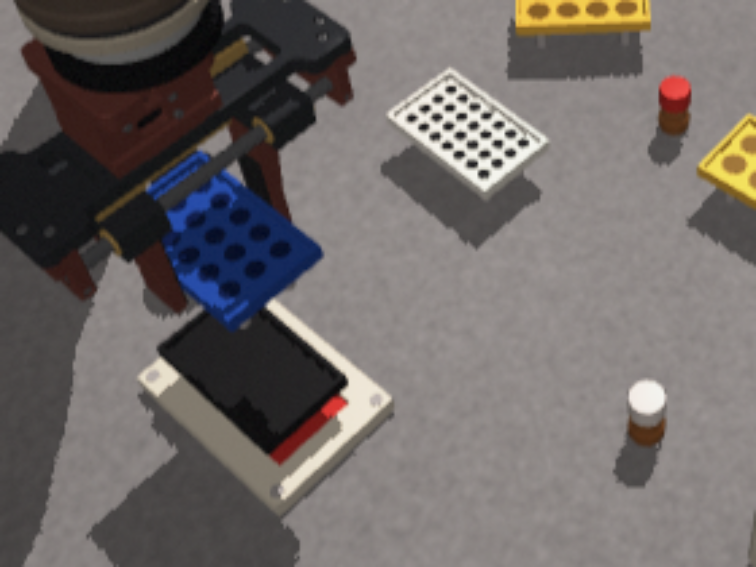

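Emit:
send_rows --targets '[{"offset": [-5, -1, 15], "turn": 0}, {"offset": [-5, -1, 35], "turn": 0}, {"offset": [-5, -1, 58], "turn": 0}, {"offset": [-5, -1, 75], "turn": 0}, {"offset": [-5, -1, 83], "turn": 0}, {"offset": [-5, -1, 84], "turn": 0}, {"offset": [-5, -1, 84], "turn": 0}]'

```text
clock: 16.23
eef_pos: [0.533, -0.3345, 0.0787]
tcp_rot: [3.141, 0.001, 1.744]
wrist_force: [-0.2, 0.9, -0.6]
grip_width: 0.682
```

```bash
python3 go.py .5325 -.3337 .0728 1.746
```

```text
t 16.23 tcp [ 0.533  -0.3345  0.0787] [3.1408e+00 6.0000e-04 1.7440e+00] J7 [ 0.39  0.59  0.13  1.74 -0.1   0.82  2.31] offset mm [ 0.9 -0.3  5.9] turn -0.002 w 0.6822987640234878
```

Emit:
send_rows --targets '[{"offset": [0.5, 0, 2], "turn": 0}, {"offset": [0.5, 0, 4], "turn": 0}, {"offset": [0.5, 0, 6], "turn": 0}, {"offset": [0.5, 0, 6], "turn": 0}]'

```text
clock: 16.73
eef_pos: [0.5326, -0.3338, 0.0725]
tcp_rot: [3.141, 0.0, 1.744]
wrist_force: [-0.9, 1.2, 3.7]
grip_width: 0.678
```

Emit:
send_rows --targets '[{"offset": [0, 0, 0], "turn": 0}, {"offset": [0, 0, 0], "turn": 0}, {"offset": [0, 0, 0], "turn": 0}, {"offset": [0, 0, 0], "turn": 0}]' --grip 0

```text
clock: 17.23
eef_pos: [0.5325, -0.3338, 0.0721]
tcp_rot: [-3.142, -0.0, 1.744]
wrist_force: [0.6, 0.7, -0.1]
grip_width: 0.999
```

Emit:
send_rows --targets '[{"offset": [0, 0, -15], "turn": 0}, {"offset": [0, 0, -40], "turn": 0}, {"offset": [0, 0, -65], "turn": 0}, {"offset": [0, 0, -80], "turn": 0}, {"offset": [0, 0, -80], "turn": 0}]'

```text
clock: 17.85
eef_pos: [0.5331, -0.3342, 0.1537]
tcp_rot: [3.139, 0.002, 1.744]
wrist_force: [0.4, 0.2, -0.0]
grip_width: 0.998
```

```bash
python3 go.py .4583 -.1303 .12 1.695
```

```text
t 17.85 tcp [ 0.5331 -0.3342  0.1537] [3.1394e+00 1.6000e-03 1.7440e+00] J7 [ 0.38  0.5   0.15  1.69 -0.09  0.96  2.3 ] offset mm [213.8 -38.7  33.3] turn 0.049 w 0.9979602753186332
```

Emit:
send_rows --targets '[{"offset": [30, -5, 0], "turn": 0.01}, {"offset": [75, -13, 5], "turn": 0.02}, {"offset": [120, -22, 12], "turn": 0.03}, {"offset": [165, -30, 22], "turn": 0.04}, {"offset": [203, -37, 31], "turn": 0.05}, {"offset": [213, -39, 33], "turn": 0.05}, {"offset": [213, -39, 33], "turn": 0.05}]'

```text
clock: 18.73
eef_pos: [0.4574, -0.1307, 0.1189]
tcp_rot: [-3.141, 0.0, 1.695]
wrist_force: [0.4, 0.1, 0.3]
grip_width: 1.003
```

```bash
python3 go.py .4583 -.1303 .031 1.695
```

```text
t 18.73 tcp [ 0.4574 -0.1307  0.1189] [-3.1412e+00  1.0000e-04  1.6951e+00] J7 [ 0.09  0.32  0.11  2.08 -0.05  0.74  1.92] offset mm [ 0.3  1.  87.9] turn 0.0 w 1.0032666625615263
```

Emit:
send_rows --targets '[{"offset": [0, 1, 20], "turn": 0}, {"offset": [0, 1, 45], "turn": 0}, {"offset": [0, 1, 70], "turn": 0}, {"offset": [0, 1, 84], "turn": 0}, {"offset": [0, 1, 87], "turn": 0}, {"offset": [0, 1, 87], "turn": 0}]'

```text
clock: 19.48
eef_pos: [0.4587, -0.1311, 0.0325]
tcp_rot: [3.141, 0.0, 1.693]
wrist_force: [0.3, 0.8, -0.5]
grip_width: 1.005
```

Emit:
send_rows --targets '[{"offset": [0, 0, 0], "turn": 0}, {"offset": [0, 0, 0], "turn": 0}, {"offset": [0, 0, 0], "turn": 0}, {"offset": [0, 0, 0], "turn": 0}, {"offset": [0, 0, 0], "turn": 0}, {"offset": [0, 0, 0], "turn": 0}]' --grip 255 --newtons 25

```text
clock: 20.23
eef_pos: [0.4586, -0.1303, 0.0325]
tcp_rot: [3.141, -0.0, 1.694]
wrist_force: [-1.5, 1.4, 6.3]
grip_width: 0.682
```

Emit:
send_rows --targets '[{"offset": [0, 0, -10], "turn": 0}, {"offset": [0, 0, -30], "turn": 0}, {"offset": [0, 0, -60], "turn": 0}, {"offset": [0, 0, -95], "turn": 0}, {"offset": [0, 0, -120], "turn": 0}, {"offset": [0, 0, -130], "turn": 0}, {"offset": [0, 0, -130], "turn": 0}]'

```text
clock: 21.1
eef_pos: [0.4583, -0.1307, 0.1623]
tcp_rot: [3.141, 0.0, 1.694]
wrist_force: [-0.2, 0.8, -1.6]
grip_width: 0.685
```

```bash
python3 go.py .5325 -.3337 .162 1.746; python3 - <<'E'
from h import *
im=imaging.read_camera("scene"); np.save("s2.npy",im); cv2.imwrite("pics/p2b.png",cv2.resize(im[180:390,40:320,::-1],None,fx=2.7,fy=2.7))
E
```

```text
t 21.1 tcp [ 0.4583 -0.1307  0.1623] [3.1409e+00 2.0000e-04 1.6939e+00] J7 [ 0.08  0.25  0.11  2.04 -0.04  0.85  1.91] offset mm [-210.6   48.7    0.4] turn -0.052 w 0.684810309826504
```

View pics/p2b.png

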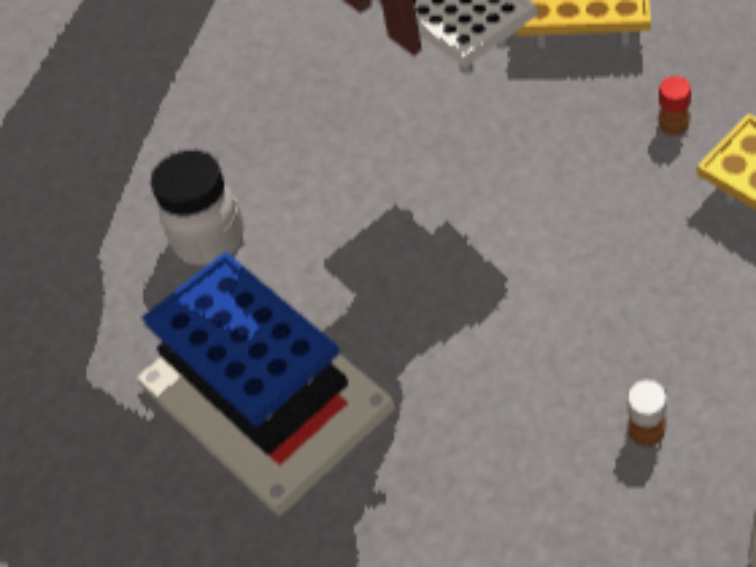

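The blue plate sits well on the tray, at about scene (130,305). Next I'll carry the white plate.

Emit:
send_rows --targets '[{"offset": [-20, 5, 0], "turn": -0.01}, {"offset": [-55, 13, 0], "turn": -0.02}, {"offset": [-95, 22, 0], "turn": -0.03}, {"offset": [-135, 31, 0], "turn": -0.04}, {"offset": [-175, 40, 0], "turn": -0.05}, {"offset": [-203, 47, 0], "turn": -0.052}, {"offset": [-210, 49, 0], "turn": -0.052}, {"offset": [-210, 49, 0], "turn": -0.052}]'

```text
clock: 22.15
eef_pos: [0.5322, -0.3323, 0.1607]
tcp_rot: [-3.14, -0.002, 1.746]
wrist_force: [-0.1, 0.1, -1.9]
grip_width: 0.678
```

```bash
python3 go.py .5325 -.3337 .1045 1.746
```

```text
t 22.15 tcp [ 0.5322 -0.3323  0.1607] [-3.1398e+00 -1.7000e-03  1.7457e+00] J7 [ 0.36  0.49  0.17  1.68 -0.1   0.98  2.31] offset mm [-1.5  0.2 56.2] turn -0.0 w 0.6779189659635867
```

Emit:
send_rows --targets '[{"offset": [-1, 0, 12], "turn": 0}, {"offset": [-1, 0, 28], "turn": 0}, {"offset": [-1, 0, 43], "turn": 0}, {"offset": [-1, 0, 50], "turn": 0}, {"offset": [-1, 0, 51], "turn": 0}, {"offset": [-1, 0, 51], "turn": 0}]'

```text
clock: 22.9
eef_pos: [0.5331, -0.3341, 0.1114]
tcp_rot: [3.141, 0.0, 1.746]
wrist_force: [1.2, 0.2, -2.2]
grip_width: 0.679
```

```bash
python3 go.py .5325 -.3337 .1048 1.746; python3 - <<'E'
from h import *
im=imaging.read_camera("scene"); cv2.imwrite("pics/p3.png",cv2.resize(im[180:390,40:320,::-1],None,fx=2.7,fy=2.7))
E
```

```text
t 22.9 tcp [ 0.5331 -0.3341  0.1114] [3.1412e+00 3.0000e-04 1.7459e+00] J7 [ 0.37  0.55  0.16  1.72 -0.11  0.88  2.32] offset mm [ 0.5 -0.5  6.6] turn -0.0 w 0.679100772575148
```

View pics/p3.png

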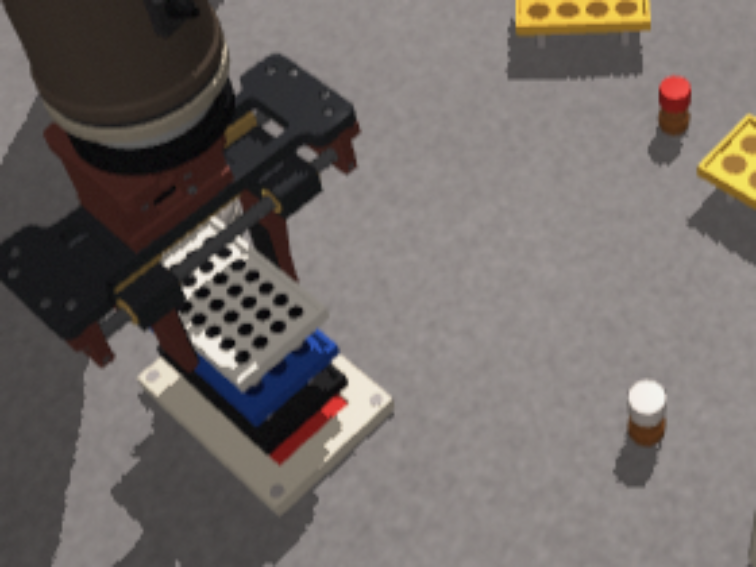

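The white plate is aligned above the blue one, so I'll lower and release it.

Emit:
send_rows --targets '[{"offset": [0, 0, 2], "turn": 0}, {"offset": [0, 0, 4], "turn": 0}, {"offset": [0, 0, 6.5], "turn": 0}, {"offset": [0, 0, 6.5], "turn": 0}]'

```text
clock: 23.45
eef_pos: [0.533, -0.334, 0.1046]
tcp_rot: [3.142, 0.0, 1.746]
wrist_force: [-0.0, 0.1, -1.4]
grip_width: 0.679
```

Emit:
send_rows --targets '[{"offset": [0, 0, 0], "turn": 0}, {"offset": [0, 0, 0], "turn": 0}, {"offset": [0, 0, 0], "turn": 0}, {"offset": [0, 0, 0], "turn": 0}]' --grip 0

```text
clock: 23.95
eef_pos: [0.533, -0.334, 0.1047]
tcp_rot: [3.142, 0.0, 1.746]
wrist_force: [-0.1, -0.4, -0.6]
grip_width: 0.997
```

Emit:
send_rows --targets '[{"offset": [0, 0, -15], "turn": 0}, {"offset": [0, 0, -40], "turn": 0}, {"offset": [0, 0, -60], "turn": 0}, {"offset": [0, 0, -70], "turn": 0}, {"offset": [0, 0, -70], "turn": 0}]'

```text
clock: 24.58
eef_pos: [0.5333, -0.3342, 0.1756]
tcp_rot: [3.14, 0.001, 1.746]
wrist_force: [-0.7, -0.6, 0.1]
grip_width: 1.001
```

```bash
python3 go.py .6295 .0089 .12 1.766
```

```text
t 24.57 tcp [ 0.5333 -0.3342  0.1756] [3.1402e+00 1.0000e-03 1.7460e+00] J7 [ 0.36  0.48  0.17  1.67 -0.09  1.    2.31] offset mm [321.1 154.5  55.5] turn -0.02 w 1.0009690908415159
```

Emit:
send_rows --targets '[{"offset": [35, 17, 0], "turn": 0}, {"offset": [80, 38, 5], "turn": 0}, {"offset": [125, 60, 10], "turn": -0.01}, {"offset": [170, 82, 18], "turn": -0.01}, {"offset": [215, 104, 28], "turn": -0.01}, {"offset": [260, 125, 38], "turn": -0.02}, {"offset": [300, 145, 48], "turn": -0.02}, {"offset": [320, 155, 55], "turn": -0.02}]'

```text
clock: 25.58
eef_pos: [0.6295, 0.0112, 0.1182]
tcp_rot: [-3.14, -0.001, 1.769]
wrist_force: [-0.7, -0.3, -0.1]
grip_width: 1.004
```

Emit:
send_rows --targets '[{"offset": [0, 0, 0], "turn": 0}, {"offset": [0, 0, 0], "turn": 0}]'

```text
clock: 25.82
eef_pos: [0.6295, 0.0055, 0.1197]
tcp_rot: [-3.141, 0.001, 1.764]
wrist_force: [0.8, -0.5, 0.7]
grip_width: 1.002
```

```bash
python3 go.py .6295 .0089 .0315 1.766; python3 - <<'E'
from h import *
im=imaging.read_camera("scene"); cv2.imwrite("pics/p3b.png",cv2.resize(im[140:390,40:400,::-1],None,fx=2.2,fy=2.2))
E
```

```text
t 25.82 tcp [0.6295 0.0055 0.1197] [-3.1410e+00  1.4000e-03  1.7636e+00] J7 [-0.15  0.54  0.1   1.71 -0.06  0.9   1.73] offset mm [ 3.4  0.7 88.2] turn -0.002 w 1.0018897505370032
```

View pics/p3b.png

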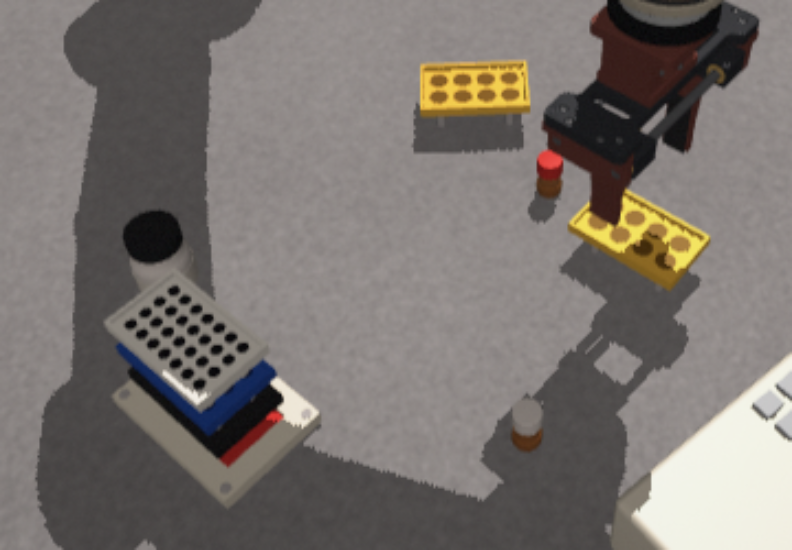

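The white plate is set on the blue one and the stack is square. The gripper is now over the far yellow plate, and I'll go down to it.

Emit:
send_rows --targets '[{"offset": [2, 0, 20], "turn": 0}, {"offset": [2, 0, 45], "turn": 0}, {"offset": [2, 0, 70], "turn": 0}, {"offset": [2, 0, 84], "turn": 0}, {"offset": [2, 0, 87], "turn": 0}, {"offset": [2, 0, 87], "turn": 0}]'

```text
clock: 26.62
eef_pos: [0.6298, 0.0096, 0.0333]
tcp_rot: [3.141, 0.0, 1.765]
wrist_force: [0.5, -0.2, 0.9]
grip_width: 0.999
```

Emit:
send_rows --targets '[{"offset": [0, 0, 0], "turn": 0}, {"offset": [0, 0, 0], "turn": 0}, {"offset": [0, 0, 0], "turn": 0}, {"offset": [0, 0, 0], "turn": 0}, {"offset": [0, 0, 0], "turn": 0}, {"offset": [0, 0, 0], "turn": 0}]' --grip 255 --newtons 25

```text
clock: 27.38
eef_pos: [0.6296, 0.0102, 0.033]
tcp_rot: [3.141, -0.0, 1.766]
wrist_force: [-1.2, -0.1, 4.2]
grip_width: 0.682
```

Emit:
send_rows --targets '[{"offset": [0, 0, -10], "turn": 0}, {"offset": [0, 0, -30], "turn": 0}, {"offset": [0, 0, -65], "turn": 0}, {"offset": [0, 0, -105], "turn": 0}, {"offset": [0, 0, -140], "turn": 0}, {"offset": [0, 0, -155], "turn": 0}, {"offset": [0, 0, -160], "turn": 0}, {"offset": [0, 0, -160], "turn": 0}]'

```text
clock: 28.38
eef_pos: [0.6289, 0.0101, 0.1918]
tcp_rot: [-3.14, -0.0, 1.766]
wrist_force: [0.3, -0.3, -2.4]
grip_width: 0.68
```

```bash
python3 go.py .5328 -.3337 .192 1.746
```

```text
t 28.38 tcp [0.6289 0.0101 0.1918] [-3.1403e+00 -2.0000e-04  1.7660e+00] J7 [-0.17  0.46  0.1   1.65 -0.05  1.04  1.72] offset mm [-318.6 -161.    -0. ] turn 0.02 w 0.6799145243404152
```

Emit:
send_rows --targets '[{"offset": [-18, -9, 0], "turn": 0}, {"offset": [-50, -25, 0], "turn": 0}, {"offset": [-90, -46, 0], "turn": 0.01}, {"offset": [-130, -66, 0], "turn": 0.01}, {"offset": [-170, -86, 0], "turn": 0.01}, {"offset": [-210, -106, 0], "turn": 0.02}, {"offset": [-250, -126, 0], "turn": 0.02}, {"offset": [-285, -144, 0], "turn": 0.02}]'

```text
clock: 29.38
eef_pos: [0.541, -0.3005, 0.1916]
tcp_rot: [-3.139, -0.0, 1.744]
wrist_force: [0.4, -0.8, -2.1]
grip_width: 0.679
```

Emit:
send_rows --targets '[{"offset": [-20, -10, 0], "turn": 0}, {"offset": [-31, -16, 0], "turn": 0}, {"offset": [-33, -17, 0], "turn": 0}, {"offset": [-33, -17, 0], "turn": 0}, {"offset": [-33, -17, 0], "turn": 0}]'

```text
clock: 30.0
eef_pos: [0.533, -0.3316, 0.1926]
tcp_rot: [3.141, -0.001, 1.748]
wrist_force: [0.7, -0.3, -1.9]
grip_width: 0.677
```

```bash
python3 go.py .5328 -.3337 .1375 1.746
```

```text
t 30.0 tcp [ 0.533  -0.3316  0.1926] [ 3.1414e+00 -6.0000e-04  1.7478e+00] J7 [ 0.34  0.46  0.19  1.66 -0.1   1.04  2.31] offset mm [-2.1 -0.6 55.1] turn 0.002 w 0.6765862080780938
```

Emit:
send_rows --targets '[{"offset": [-2, 0, 12], "turn": 0}, {"offset": [-2, 0, 28], "turn": 0}, {"offset": [-2, 0, 42], "turn": 0}, {"offset": [-2, 0, 48], "turn": 0}, {"offset": [-2, 0, 49], "turn": 0}, {"offset": [-2, 0, 49], "turn": 0}]'

```text
clock: 30.75
eef_pos: [0.533, -0.335, 0.1439]
tcp_rot: [3.141, 0.0, 1.746]
wrist_force: [0.2, 0.1, -1.3]
grip_width: 0.676
```

```bash
python3 go.py .5328 -.3337 .1373 1.746; python3 - <<'E'
from h import *
im=imaging.read_camera("scene"); cv2.imwrite("pics/p4.png",cv2.resize(im[180:390,40:320,::-1],None,fx=2.7,fy=2.7))
E
```

```text
t 30.75 tcp [ 0.533  -0.335   0.1439] [3.1412e+00 3.0000e-04 1.7459e+00] J7 [ 0.35  0.51  0.18  1.7  -0.11  0.94  2.33] offset mm [1.3 0.  6.6] turn -0.0 w 0.6758623671445931
```

View pics/p4.png

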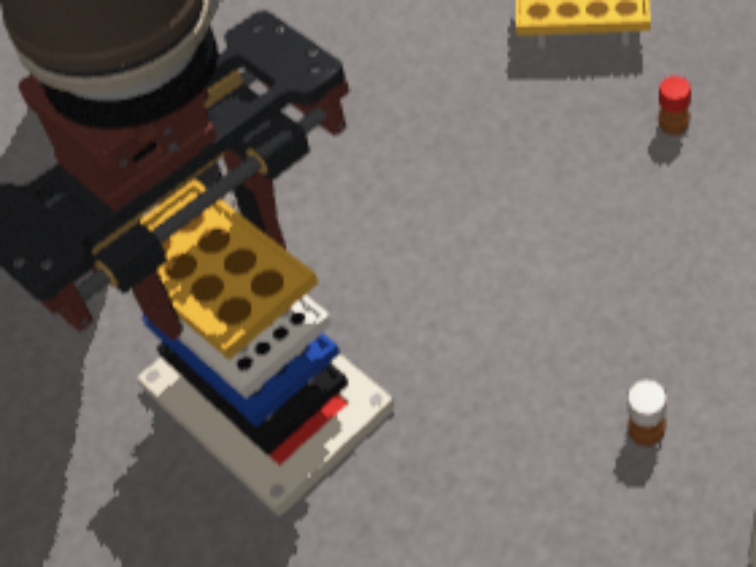

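The yellow plate is aligned over the white one, so I'll lower it, release and back away.

Emit:
send_rows --targets '[{"offset": [1, 0, 2], "turn": 0}, {"offset": [1, 0, 4], "turn": 0}, {"offset": [1, 0, 6.5], "turn": 0}, {"offset": [1, 0, 6.5], "turn": 0}]'

```text
clock: 31.3
eef_pos: [0.5326, -0.3339, 0.137]
tcp_rot: [-3.142, -0.0, 1.746]
wrist_force: [-0.1, 0.1, -0.9]
grip_width: 0.675
```

Emit:
send_rows --targets '[{"offset": [0, 0, 0], "turn": 0}, {"offset": [0, 0, 0], "turn": 0}, {"offset": [0, 0, 0], "turn": 0}, {"offset": [0, 0, 0], "turn": 0}]' --grip 0

```text
clock: 31.8
eef_pos: [0.5326, -0.3338, 0.1372]
tcp_rot: [3.141, 0.0, 1.746]
wrist_force: [-0.9, 0.1, -0.2]
grip_width: 1.0
```

Emit:
send_rows --targets '[{"offset": [0, 0, -15], "turn": 0}, {"offset": [0, 0, -40], "turn": 0}, {"offset": [0, 0, -65], "turn": 0}, {"offset": [0, 0, -80], "turn": 0}, {"offset": [0, 0, -80], "turn": 0}]'

```text
clock: 32.42
eef_pos: [0.5332, -0.3342, 0.2187]
tcp_rot: [3.139, 0.002, 1.746]
wrist_force: [0.6, 0.4, 0.1]
grip_width: 1.001
```

Emit:
send_rows --targets '[{"offset": [40, 0, 0], "turn": 0}, {"offset": [85, 0, 0], "turn": 0}, {"offset": [130, 0, 0], "turn": 0}, {"offset": [175, 0, 0], "turn": 0}, {"offset": [220, 0, 0], "turn": 0}, {"offset": [265, 0, 0], "turn": 0}, {"offset": [310, 0, 0], "turn": 0}, {"offset": [340, 0, 0], "turn": 0}]'

```text
clock: 33.42
eef_pos: [0.4723, 0.0031, 0.2163]
tcp_rot: [-3.14, -0.001, 1.748]
wrist_force: [0.7, -0.6, 0.1]
grip_width: 0.997
```

```bash
python3 - <<'E'
from h import *
for n in("scene","top"):
    im=imaging.read_camera(n); np.save(n+"_f.npy",im); cv2.imwrite(f"pics/f_{n}.png",im[:,:,::-1])
    if n=="scene": cv2.imwrite("pics/f_c.png",cv2.resize(im[180:390,40:320,::-1],None,fx=2.7,fy=2.7))
E
```

```text
(no output)
```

View pics/f_c.png

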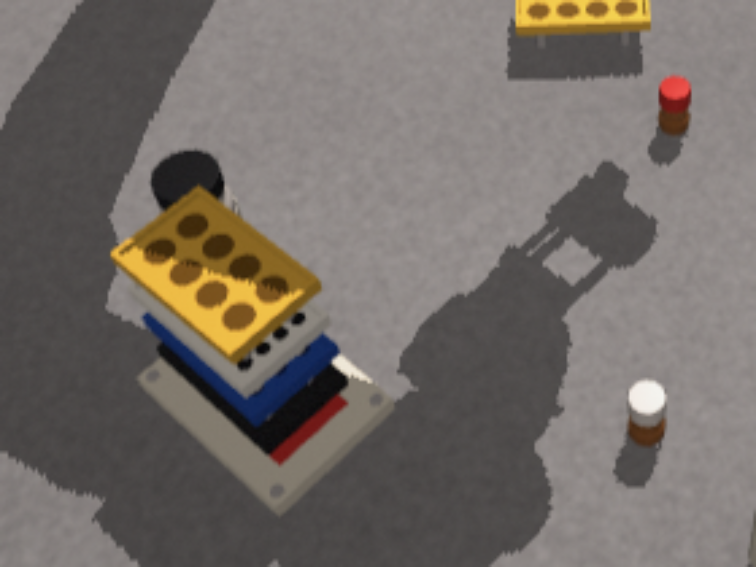

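View pics/f_top.png

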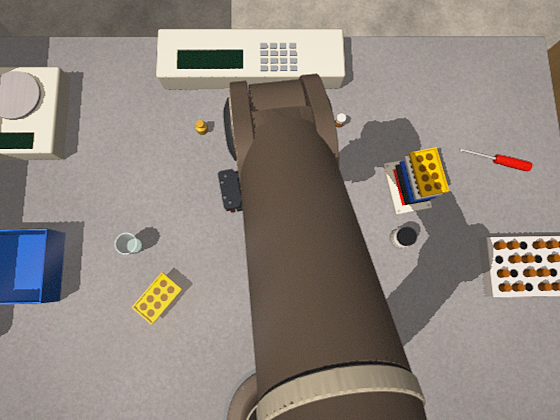

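View pics/f_scene.png

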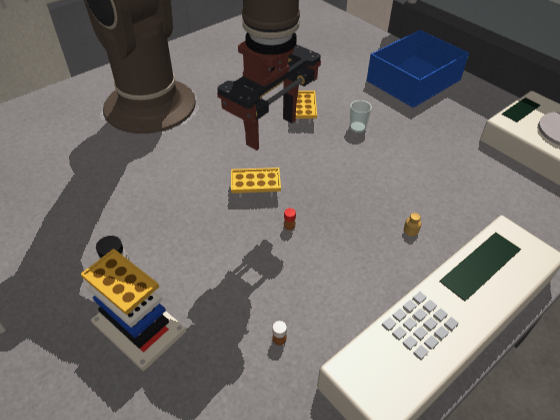

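Four tiers now stand in scene (120,280) and top (430,172). I'll check this by overlaying the expected boxes and fitting the yellow plate.

```bash
python3 - <<'E'
from h import *
ims={n:np.load(n+"_f.npy") for n in("scene","top")}; ms={}
tiles=[]
for n,im in ims.items():
    v=cv2.resize(im[:,:,::-1],None,fx=4,fy=4,interpolation=cv2.INTER_CUBIC); c=imaging.get_calibration(n)
    for k in range(4):
        b=.008+.032*k; q=proj(c,box(.5325,-.3337,.1748,.1,.06,b+.026,b+.036))
        for i in range(8):
            for e in (1,2,4):
                if not i&e: cv2.line(v,*[tuple(int(t) for t in q[j]*4+2) for j in (i,i|e)],(255,0,255),1)
    tiles.append(v[960:1480,320:760] if n=="scene" else v[540:900,1520:1820])
    r=finder.outline_of(n,"yellow_plate"); q=proj(c,[[.5325,-.3337,.136]])[0]
    r=[d for d in r if d["region"][int(q[1])-2:int(q[1])+3,int(q[0])-2:int(q[0])+3].any()]
    if r: ms[n]=r[0]["region"].astype(np.float32)
if ms: 
    f=fit(ms,(.1,.06,.13,.14),(.5325,-.3337,.175)); print(list(ms),f.x.round(4),f.fun)
h=520; tiles[1]=cv2.copyMakeBorder(tiles[1],0,h-tiles[1].shape[0],0,0,cv2.BORDER_CONSTANT)
cv2.imwrite("pics/ov.png",np.hstack(tiles)); print(env.state()["clock"])
E
```

```text
['scene', 'top'] [ 0.5325 -0.3351  0.1932] 0.08853280544281006
33.625
```

View pics/ov.png

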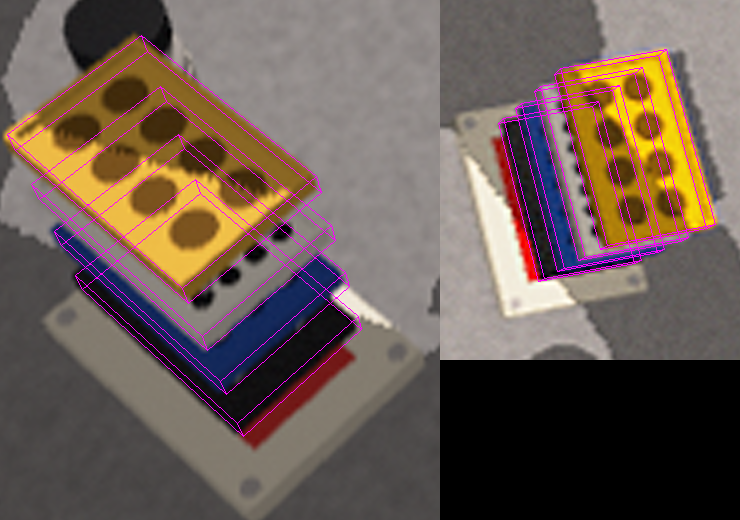

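All four tiers match the expected boxes in both views. The vials, weight, beaker and jar are where they were, so I'll hand in.

```bash
python3 -c "
from plant import env
env.job_done(); print(env.state()['clock'])"
```

```text
the job is handed in; nothing more can be done
the job is handed in; nothing more can be done
```

I stacked the black tray, blue plate, white plate and farthest yellow plate on the dock in that order, and handed the job in at about 34 s of the 106 s allowed.

- **Stack position:** In the last pictures all four tiers matched their expected outlines in both views, level and square over the dock. The yellow plate on top fits to within about 1.5 mm and 0.02 rad of the dock's pose, which is about the limit of what the cameras can measure.
- **Left alone:** The vials, weight, beaker and jar look unmoved by eye; I did not measure them again. The two look-alike yellow plates were not handled.
- **Forces:** Wrist force readings at the end of each move stayed below about 7 N. The gripper was open and clear of the stack at hand-in.
- **Checks that failed or disagreed:** None. The arm hid the dock in one mid-task top picture, so I judged the lower tiers mainly from the scene camera.

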